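Shut and lock the pull-out leaf of a bamboo shelf with its wing nut

ROBOT

A 6-joint arm with a two-finger parallel gripper is mounted at the origin on the work surface. World frame = base frame: x ahead of the robot, y to its left, z up, the work surface at z = 0. Lengths are in m, angles in rad, forces in N, time in s.
With the tool pointing down it reaches from about 0.35 to 0.775 m from the base axis. Payload 5.5 kg.
Tool frame: the origin (TCP) lies at the very end of the fingers, on their centre line; the grasp point (between the pads) lies 19 mm behind it; y points along the fingers, z is the direction in which the jaws open and shut, and the axes are right-handed (so a half turn about y gives the same grasp; the last joint's range is limited). The gripper opens to 85 mm and grips with 20 to 120 N. Pads are 22 mm wide; open, the fingers measure 114 mm over their backs; the gripper's body (76 mm by 85 mm) begins 54 mm behind the grasp point. The pads swing forward as they close: fully open they stand 13 mm farther back than shut.
Start: joints at [-1.478, 0.313, 0.046, 1.304, 0, 1.431], TCP at [0.133, -0.56, 0.231] pointing down, gripper open.
Joint ranges: [-2.76, 2.76], [-0.86, 1.69], [-1.03, 1.26], [-2.2, 2.34], [-1.47, 1.5], [-3.14, 3.14]. Speed limits (rad/s): [2.57, 2.57, 3.14, 3.14, 3.14, 3.14].

INTERFACE

Orientations are given as a unit quaternion [w, x, y, z].
In Python, from workcell import env gives the robot as it stands.
- The arm moves only by the shell command python3 -m inch 'ROWS' [OPENING] [FORCE]. ROWS is JSON, a list that holds one entry, the list of rows, each a list of 4 numbers: the shift along the tool's x, y, z in mm, then the turn about the tool's y in degrees. In form: [[[tx, ty, tz, spin], ...]]. A call has 1 to 10 rows; each row is the pose to reach, as a shift and turn from the pose commanded when the call began, along the tool's axes at that moment; what a row does not reach only later rows make up. A row lasts 1/10 s, in which the tool goes at most 50 mm and 8.59 degrees, less where a joint would pass 70% of its speed; a pose out of reach is approached as far as the arm can. A call with a gripper value outside its range is refused whole. OPENING is the finger opening in mm, from 0 to 85.4, set as the call begins (- or left out, the last holds). The fingers move at their own pace and stop on an object; FORCE is the grip in N (left out, the last holds). Time passes only in rows, so rows that repeat a pose let the fingers close. It gives the time, the measured TCP pose, the force and the opening at its end, in the units of the state.
- env.get_state(): the state, without advancing time (a new reading comes with each control period).
- env.read_camera(name): name is "side" or "top"; returns the picture (400x640x3 uint8, blue, green, red); there is no depth.
- env.camera_model(name): a dict with "fx", "fy", "cx", "cy" (pixels), "distortion" ([k1, k2, p1, p2, k3] as OpenCV has them; the pictures are not rectified), "R" (3x3) and "t" (3): a world point X has camera coordinates R X + t. Camera axes: x right, y down, z forward; pixel columns grow to the right and rows downward; lengths in m; the calibration is good to about 2 mm. A picture is of the moment at which its call begins. camera_model takes no time and is no camera call.
- env.hand_in(): hands the job in, once; it reports no verdict.
The state is a dict: "clock": time; "joint_pos": joint angles; "qvel": joint speeds; "tau": joint torques, N m; "tcp_pos": TCP position; "orientation": TCP orientation; "wrist_force": force on the tool from outside, world axes, zero at the start; "ft_torque": the same for the moment, N m; "finger_gap": finger opening in m.
Only numpy, scipy, OpenCV 4.12 (cv2) and the standard library are available. Lean on these libraries where they do the work, as an engineer would, in place of code of your own. Each camera call takes 0.05 s, during which the arm holds its last target.

TASK

The pull-out leaf at the end of the bamboo shelf's upper tier has been left out and its wing nut is loose. Push the leaf fully home with the fingertips, then spin the wing nut down clockwise with repeated fingertip strokes, pushing on one wing at a time and never gripping it, until it is seated and turns no further. Leave the sugar bowl, the scoop and the things on the lower tier where they are.

Things in the scene. Friction and masses are not known exactly. Their poses are not given: they have to be found in the camera images.
- shelf: Fixed two-tier bamboo shelf of slats, 380 mm long along its own y, 200 mm deep along its x (front towards its -x and the robot); origin on the worktop under its middle. The upper tier's top is 150 mm above the worktop. A 6 mm high, 14 mm wide batten crosses each end of that tier.
- back_rail (a point): Middle of the round back rail (10 mm thick, along the shelf's y, top 182 mm above the worktop) over the rear edge of the upper tier. Its near side is only 36 mm behind the nut's axis, too close for fingers to circle the nut: work on the wings from the front and the sides.
- leaf (a joint): How far the leaf stands out of the shelf, in m: 0 = fully home (a firm stop), 0.09 = fully out. The leaf is a board that slides along the shelf's y just under the upper slats and sticks out at the shelf's -y end, so it is pushed in towards the shelf's +y. It slides stiffly: about 4 N moves it, and it stays where it is left.
- leaf_end (a point): Middle of the outer face of the leaf's end rail, the face to push on; it looks along the shelf's -y. The face is upright, 176 mm wide along the shelf's x and 50 mm high (its top edge is 25 mm above this point, 138 mm above the worktop), with free air outside it.
- wing_nut (a joint): How far the wing nut has been turned, in rad: it grows clockwise seen from above, which runs the nut down its thread (1.75 mm a turn). 8.0 = seated on its washer, a hard stop; lower = loose. At 0 its two wings lie along the shelf's y, wing A towards +y. About 1 N sideways on a wing turns it; it stays where it is left.
- nut_axis (a point): On the upright axis of the steel wing nut, half-way up its wings. Two opposite wings, upright round lobes 5 mm thick, 25 mm high (top 12.5 mm above this point), reaching 30.5 mm from the axis; hub 21 mm across, 14 mm high. It sits on a stud that rises from the leaf and travels with it, 53 mm behind the shelf's middle; seated, this point is 19 mm above the slats, on a 30 mm washer.
- wing_a_tip (a point): Outer end of wing A, 30 mm from the axis, half-way up; wing B is straight opposite.
- sugar_bowl: Bystander: lidded white ceramic sugar bowl, 88 mm across and 84 mm high, standing on the upper tier towards the shelf's +y end; origin under its middle.
- scoop: Bystander: steel scoop lying on the front of the upper tier; round cup 40 mm across and 22 mm high with its origin under its middle, thin handle reaching 105 mm along its -x.
- silicone_lid: Bystander: green silicone lid, 124 mm across, lying on the lower tier; origin under its middle.
- wooden_spoon: Bystander: wooden spoon, 200 mm long, lying on the lower tier along its own x; origin under its middle.

How it is judged:
On the way, in this order (a step that is already met when the one before it is completed fails the run):
1. the leaf is pushed fully home (within 4 mm) while the nut is still loose (value of joint leaf below 0.004 m and value of joint wing_nut below 7.5 rad), for 0.2 s.
2. the wing nut is turned down to its seat (within 0.2 rad) with the leaf home (value of joint leaf below 0.004 m and value of joint wing_nut above 7.8 rad), for 0.2 s.
At the end, for the whole second after the job is handed in: The leaf is home within 4 mm, the wing nut is within 0.2 rad of its seat (8.0 rad) and at rest, the sugar bowl stands upright, and the bowl, scoop, silicone lid and spoon are within 15 mm of where they began (all of step 2 and velocity of joint wing_nut below 0.1 rad/s and angle between sugar_bowl's own z axis and vertical below 0.1 rad and distance of each of sugar_bowl, scoop, silicone_lid, wooden_spoon from where it was at the start of the episode below 0.015 m); the robot touches nothing.
It fails at once if a bystander (sugar bowl, scoop, silicone lid, spoon) is lifted, carried or pushed more than 15 mm (distance of any of sugar_bowl, scoop, silicone_lid, wooden_spoon from where it was at the start of the episode above 0.015 m).
It fails at once if the wing nut is gripped: the fingers press (over 1 N each) on both wings, or on opposite sides of a wing or of the hub, at the same time ((contact force between the fingers and wing_a above 1 N and contact force between the fingers and wing_b above 1 N) or ((contact force between the fingers and wing_a_c0 above 1 N or contact force between the fingers and wing_b_c0 above 1 N or contact force between the fingers and wing_nut_c0 above 1 N or contact force between the fingers and wing_nut_c1 above 1 N) and (contact force between the fingers and wing_a_c1 above 1 N or contact force between the fingers and wing_b_c1 above 1 N or contact force between the fingers and wing_nut_c2 above 1 N or contact force between the fingers and wing_nut_c3 above 1 N))).
It also fails if it takes over 58 s, if anything falls off the work surface, if the arm or the gripper's body presses on something with over 40 N, if the wrist force passes 120 N, or if a joint passes its speed limit or range.

## Working session

There is one attempt and no reset: what is moved stays moved. The work goes in short steps, Python scripts to look and compute and a shell command to move; the robot and the scene stay as the last step left them, time stands still between calls to the robot, and variables do not carry over. Pictures are saved under pics/ and viewed, and the job is handed in when it is done.

```bash
ls; mkdir -p pics
python3 - <<'E'
from workcell import env
import cv2
for n in("side","top"):
    cv2.imwrite(f"pics/{n}0.png",env.read_camera(n)); print(n,env.camera_model(n))
print(env.get_state())
E
```

```text
pics
side {'fx': 477.0528262427793, 'fy': 477.0528262427793, 'cx': 319.41966311880327, 'cy': 201.6289104942808, 'distortion': array([0.02233015, 0.        , 0.        , 0.        , 0.        ]), 'R': array([[-0.76077536, -0.64889826,  0.01232501],
       [-0.45513363,  0.51987302, -0.7229007 ],
       [ 0.46268157, -0.55557457, -0.690842  ]]), 't': array([0.40137317, 0.33279928, 0.72796599])}
top {'fx': 474.6015542809387, 'fy': 474.6015542809387, 'cx': 318.4499168031921, 'cy': 199.16693380387704, 'distortion': array([-0.09818956,  0.        ,  0.        ,  0.        ,  0.        ]), 'R': array([[-7.08933720e-02, -9.97483832e-01,  3.66861034e-04],
       [-9.74980627e-01,  6.92163289e-02, -2.11238908e-01],
       [ 2.10682003e-01, -1.53331209e-02, -9.77434391e-01]]), 't': array([0.05105379, 0.5654172 , 0.88740746])}
{'clock': 0.1, 'joint_pos': array([-1.47756360e+00,  3.13956212e-01,  4.50935037e-02,  1.30361559e+00,
       -1.02933570e-05,  1.43121897e+00]), 'qvel': array([ 2.95195281e-04, -1.32503694e-03,  3.85983316e-03, -1.00579061e-06,
        7.04861914e-05, -6.07510169e-05]), 'tau': array([ 2.41399379e-03, -4.81726885e+01,  2.99242598e+01,  1.28439622e-02,
       -1.78183109e-04, -4.24933390e-06]), 'tcp_pos': array([ 0.13261664, -0.55902311,  0.23048084]), 'orientation': array([ 0.08213515, -0.08211487,  0.70291583, -0.70172665]), 'wrist_force': array([ 0.22662469, -0.23027296, -0.27379987]), 'ft_torque': array([ 0.01656459,  0.01990689, -0.0254547 ]), 'finger_gap': 0.08541924447093217}
```

View pics/side0.png

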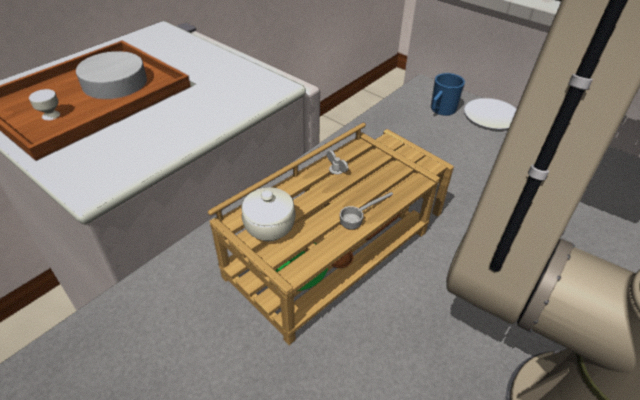

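View pics/top0.png

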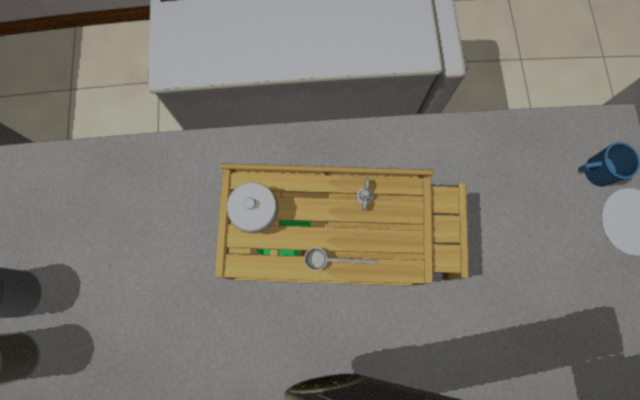

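The top view shows the shelf with its front facing the robot, the leaf out at the right (u≈435–467), the nut at about (366,195), the bowl at (251,207) and the scoop at (317,259). I'll enlarge crops.

Run:
```python
import cv2
a=cv2.imread("pics/top0.png")[155:295,330:480]; cv2.imwrite("pics/top0c.png",cv2.resize(a,None,fx=4,fy=4,interpolation=cv2.INTER_CUBIC)[:600,:800])
a=cv2.imread("pics/top0.png")[155:295,205:345]; cv2.imwrite("pics/top0d.png",cv2.resize(a,None,fx=4,fy=4,interpolation=cv2.INTER_CUBIC)[:600,:800])
a=cv2.imread("pics/side0.png")[120:245,310:460]; cv2.imwrite("pics/side0c.png",cv2.resize(a,None,fx=4,fy=4,interpolation=cv2.INTER_CUBIC)[:600,:800])
```

```text
(no output)
```

View pics/top0c.png

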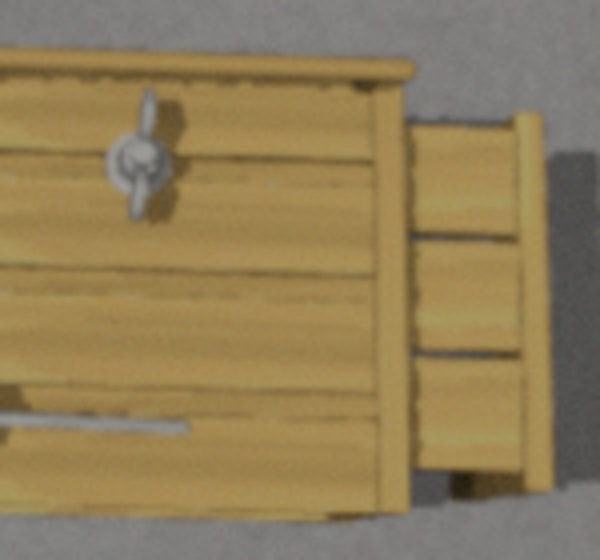

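View pics/top0d.png

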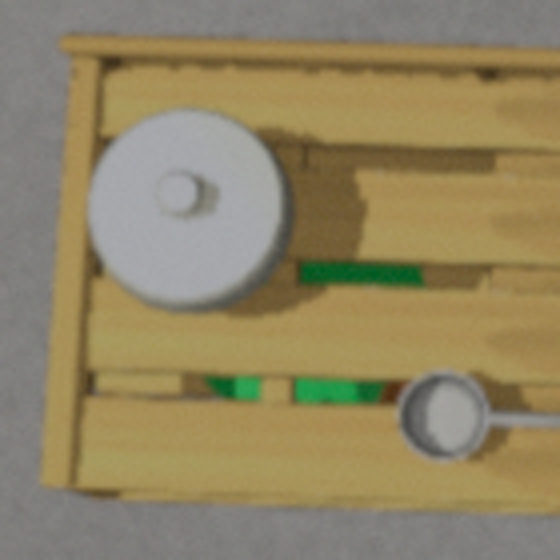

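View pics/side0c.png

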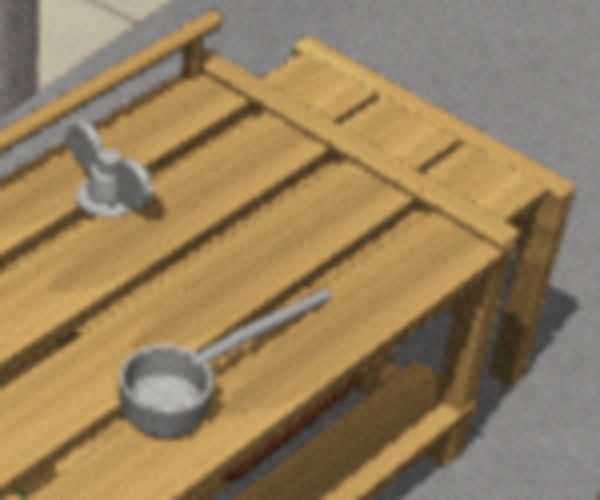

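```bash
cat > h.py <<'E'
import numpy as np,cv2
from workcell import env
def ray(n,u,v):
    c=env.camera_model(n);K=np.array([[c['fx'],0,c['cx']],[0,c['fy'],c['cy']],[0,0,1]])
    p=cv2.undistortPoints(np.array([[[u,v]]],float),K,c['distortion'])[0,0]
    R=np.array(c['R']);o=-R.T@np.array(c['t']);return o,R.T@np.array([p[0],p[1],1])
def on(n,u,v,z):
    o,d=ray(n,u,v);return o+d*(z-o[2])/d[2]
def tri(a,b):
    o1,d1=ray("top",*a);o2,d2=ray("side",*b)
    s=np.linalg.lstsq(np.c_[d1,-d2],o2-o1,rcond=None)[0]
    p,q=o1+s[0]*d1,o2+s[1]*d2;return (p+q)/2,np.linalg.norm(p-q)
def proj(n,X):
    c=env.camera_model(n);K=np.array([[c['fx'],0,c['cx']],[0,c['fy'],c['cy']],[0,0,1]])
    r=cv2.Rodrigues(np.array(c['R']))[0]
    return cv2.projectPoints(np.array([X],float),r,np.array(c['t']),K,c['distortion'])[0][0,0]
E
python3 - <<'E'
from h import *
np.set_printoptions(precision=4,suppress=True)
T=lambda x,y,ox=330:(ox+x/4-.4,155+y/4-.4)
P={}
P['battR_f']=on("top",*T(409,512),.156);P['battR_b']=on("top",*T(407,85),.156)
P['battL_f']=on("top",*T(45,487,205),.156);P['battL_b']=on("top",*T(75,58,205),.156)
P['leaf_b']=on("top",*T(541,115),.138);P['leaf_f']=on("top",*T(553,490),.138)
P['wash']=on("top",*T(139,163),.155)
P['tip1']=on("top",*T(150,92),.182);P['tip2']=on("top",*T(136,218),.182)
P['tips mid']=(P['tip1']+P['tip2'])/2
P['scoop']=on("top",*T(446,415,205),.172)
P['handle_end']=on("top",*T(187,428),.165)
P['bowl']=on("top",*T(187,208,205),.2)
S=lambda x,y:(310+x/4-.4,120+y/4-.4)
for k,v in P.items():print(k,v)
print('hubtop',on("side",*S(108,157),.18),tri(T(140,158),S(108,157)))
print('tips', tri(T(150,90),S(76,123)),tri(T(136,218),S(146,190)))
print('leaf tops side',on("side",*S(301,40),.138),on("side",*S(572,190),.138))
print('batt side',on("side",*S(516,236),.156),on("side",*S(208,52),.156))
d=P['battL_f']-P['battR_f'];print('yaw',np.degrees(np.arctan2(-d[0],d[1])),np.linalg.norm(d))
d=P['leaf_b']-P['leaf_f'];print(np.degrees(np.arctan2(d[1],d[0])),np.linalg.norm(d))
d=P['tip1']-P['tip2'];print('wing',np.degrees(np.arctan2(d[1],d[0])),np.linalg.norm(d))
s=env.get_state();
from scipy.spatial.transform import Rotation as Ro
q=s['orientation'];print(Ro.from_quat([*q[1:],q[0]]).as_matrix())
E
```

```text
battR_f [ 0.3849 -0.174   0.156 ]
battR_b [ 0.5758 -0.1958  0.156 ]
battL_f [0.4224 0.2004 0.156 ]
battL_b [0.6152 0.1814 0.156 ]
leaf_b [ 0.5616 -0.2619  0.138 ]
leaf_f [ 0.3897 -0.2444  0.138 ]
wash [ 0.5484 -0.0705  0.155 ]
tip1 [ 0.574  -0.0751  0.182 ]
tip2 [ 0.5183 -0.0638  0.182 ]
tips mid [ 0.5462 -0.0695  0.182 ]
scoop [0.4404 0.024  0.172 ]
handle_end [ 0.4279 -0.0795  0.165 ]
bowl [0.5327 0.1273 0.2   ]
hubtop [ 0.5451 -0.0666  0.18  ] (array([ 0.5458, -0.0682,  0.1786]), np.float64(0.0007640801219839197))
tips (array([ 0.5742, -0.0761,  0.1801]), np.float64(0.0027646223916613522)) (array([ 0.52  , -0.0644,  0.175 ]), np.float64(0.0007269962451568168))
leaf tops side [ 0.5621 -0.2565  0.138 ] [ 0.3881 -0.2399  0.138 ]
batt side [ 0.3831 -0.1706  0.156 ] [ 0.5792 -0.1931  0.156 ]
yaw -5.7316270713491155 0.37626372882369685
-5.786288585357845 0.17285325694258122
wing -11.452629298471457 0.056749465254597696
[[-0.973  -0.0002  0.2307]
 [-0.2307  0.0017 -0.973 ]
 [-0.0002 -1.     -0.0017]]
```

```bash
python3 -m inch '[[[-40,0,-17,2],[-80,0,-35,5],[-120,0,-52,8],[-160,0,-70,11],[-200,0,-87,14],[-240,0,-104,17],[-280,0,-122,19.1],[-320,0,-140,19.1],[-355,10,-155,19.1],[-387,20,-168,19.1]]]' 0 20
```

```text
clock: 1.1
tcp_pos: [0.4719, -0.3053, 0.211]
orientation: [0.035, -0.035, -0.706, 0.706]
wrist_force: [0.1, -0.6, 0.0]
finger_gap: -0.0003
```

```bash
python3 -m inch '[[[0,30,0,0],[0,60,0,0],[0,90,0,0],[0,103,0,0],[0,103,-12,0],[0,103,-24,0],[0,103,-34,0],[0,103,-40,0],[0,103,-46,0],[0,103,-52,0]]]' 0 20
python3 - <<'E'
from h import *
cv2.imwrite("pics/t1.png",cv2.resize(env.read_camera("top")[155:305,330:530],None,fx=4,fy=4))
cv2.imwrite("pics/s1.png",cv2.resize(env.read_camera("side")[100:250,310:510],None,fx=4,fy=4))
E
```

```text
clock: 2.1
tcp_pos: [0.4763, -0.2562, 0.1099]
orientation: [0.035, -0.036, -0.705, 0.708]
wrist_force: [-1.9, -4.6, 4.0]
finger_gap: -0.0001
```

View pics/t1.png

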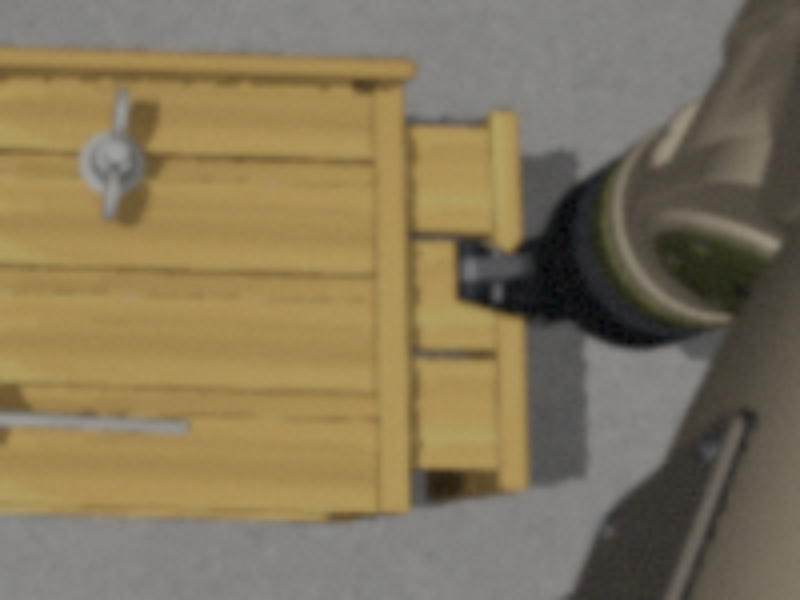

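View pics/s1.png

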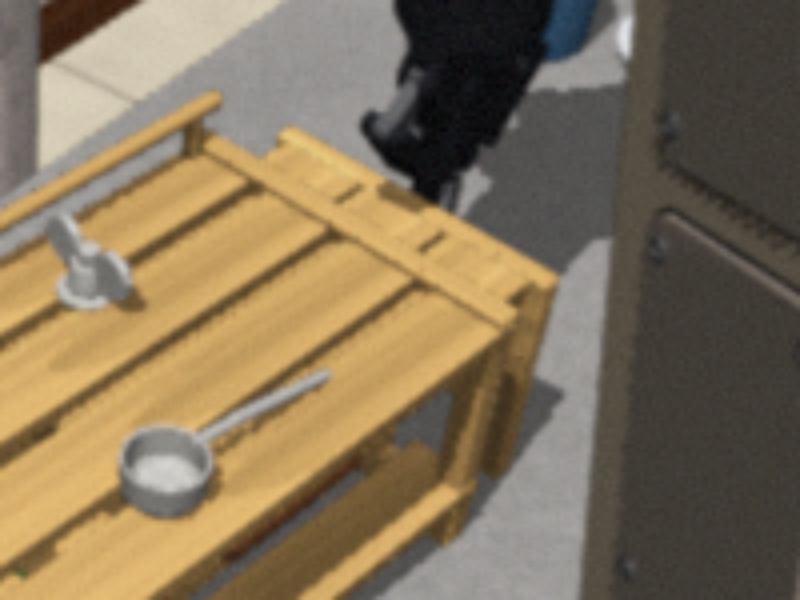

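Run:
```python
from h import *
print(tri((330+462/4,155+270/4),(310+372/4,100+130/4)),tri((330+462/4,155+295/4),(310+380/4,100+150/4)))
print(on("top",330+527/4-.4,155+490/4-.4,.138),on("top",330+514/4-.4,155+112/4-.4,.138))
```

```text
(array([ 0.48412653, -0.19793345,  0.19808104]), np.float64(0.004088972678323519)) (array([ 0.47615502, -0.19809682,  0.18972401]), np.float64(0.007656912458096602))
[ 0.39062088 -0.23262818  0.138     ] [ 0.56393996 -0.24929397  0.138     ]
```

```bash
python3 -m inch '[[[0,0,-5,0],[0,0,-10,0],[0,0,-15,0],[0,0,-20,0],[0,0,-24,0],[0,0,-28,0],[0,0,-31,0],[0,0,-34,0],[0,0,-36,0],[0,0,-38,0]]]'
```

```text
clock: 3.2
tcp_pos: [0.4797, -0.2171, 0.1082]
orientation: [0.035, -0.036, -0.706, 0.706]
wrist_force: [2.9, -4.5, 2.0]
finger_gap: 0.0
```

```bash
python3 -m inch '[[[0,0,-2,0],[0,0,-4,0],[0,0,-6,0],[0,0,-8,0]]]'
```

```text
clock: 3.6
tcp_pos: [0.4803, -0.2156, 0.1094]
orientation: [0.037, -0.037, -0.702, 0.711]
wrist_force: [-5.3, -28.9, 3.6]
finger_gap: -0.0001
```

```bash
python3 -m inch '[[[0,0,-9,0],[0,0,-9,0],[0,0,0,0],[0,0,10,0],[0,0,20,0],[0,-30,30,0],[0,-60,30,0],[0,-100,30,0],[0,-130,30,0]]]'
python3 - <<'E'
from h import *
cv2.imwrite("pics/t2r.png",env.read_camera("top"));cv2.imwrite("pics/s2r.png",env.read_camera("side"))
cv2.imwrite("pics/t2.png",cv2.resize(cv2.imread("pics/t2r.png")[155:305,290:490],None,fx=4,fy=4,interpolation=cv2.INTER_CUBIC))
cv2.imwrite("pics/s2.png",cv2.resize(cv2.imread("pics/s2r.png")[110:260,270:470],None,fx=4,fy=4,interpolation=cv2.INTER_CUBIC))
E
```

```text
clock: 4.5
tcp_pos: [0.4765, -0.2379, 0.239]
orientation: [-0.036, 0.034, 0.707, -0.705]
wrist_force: [-0.3, -0.7, -0.4]
finger_gap: -0.0001
```

View pics/t2.png

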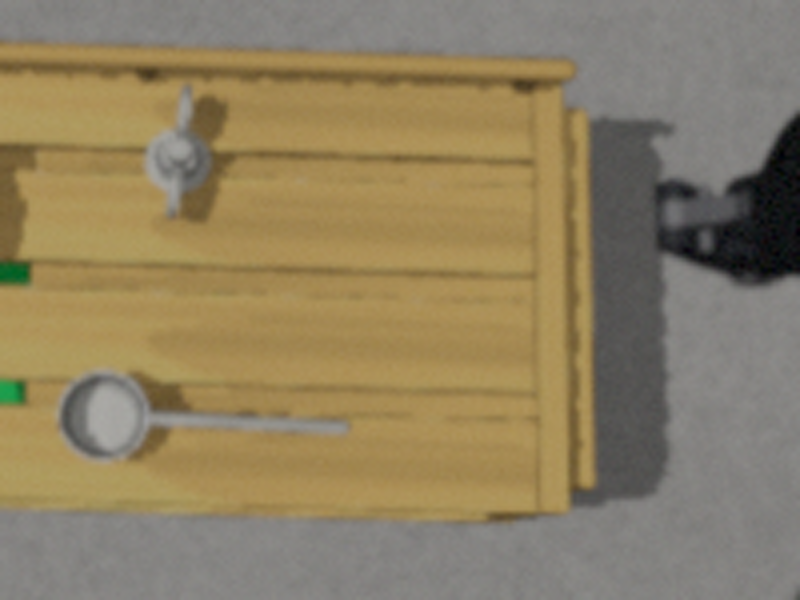

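View pics/s2.png

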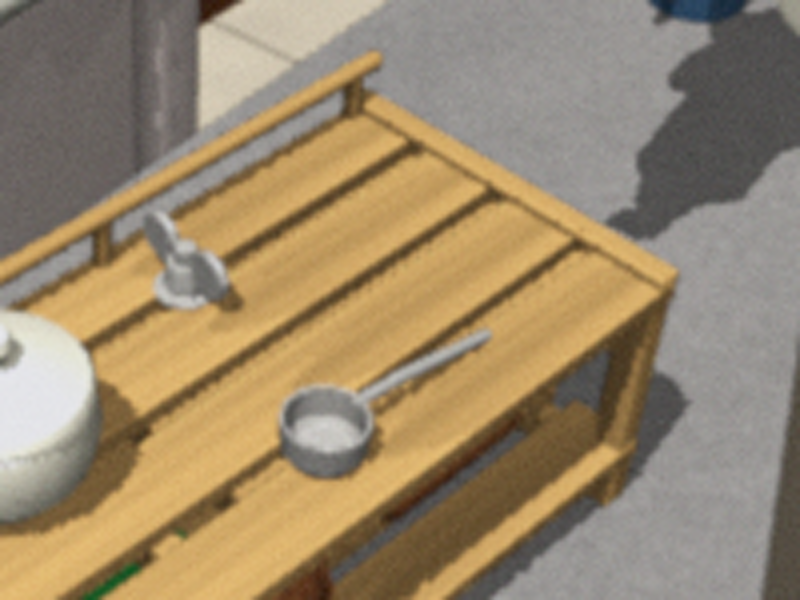

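Run:
```python
from h import *
np.set_printoptions(precision=4,suppress=True)
T=lambda x,y:(290+x/4-.4,155+y/4-.4)
S=lambda x,y:(270+x/4-.4,110+y/4-.4)
C=np.array([.4996,.003]);a=np.radians(-5.75)
def sh(p): d=np.array(p[:2])-C; return np.array([d[0]*np.cos(a)+d[1]*np.sin(a),-d[0]*np.sin(a)+d[1]*np.cos(a)])
w=on("top",*T(178,160),.153);print('wash',w,sh(w))
w=on("side",*S(187,290),.152);print('wash side',w,sh(w))
t1=on("top",*T(187,90),.181);t2=on("top",*T(172,216),.181);print(t1,t2,(t1+t2)/2,sh((t1+t2)/2))
d=sh(t1)-sh(t2);print('wing ang in shelf',np.degrees(np.arctan2(d[1],d[0])),np.hypot(*d))
print('hubtop',tri(T(181,152),S(185,246)))
l=on("top",*T(594,490),.138);print('leaf',sh(l),sh(on("top",*T(586,112),.138)))
print('rail top',sh(on("top",*T(100,62),.177)),sh(on("top",*T(500,70),.177)))
```

```text
wash [ 0.5541 -0.0164  0.153 ] [ 0.0561 -0.0138]
wash side [ 0.5512 -0.016   0.152 ] [ 0.0533 -0.0138]
[ 0.5789 -0.0214  0.181 ] [ 0.5232 -0.0105  0.181 ] [ 0.5511 -0.0159  0.181 ] [ 0.0531 -0.0137]
wing ang in shelf -5.342579910721074 0.05675036790892584
hubtop (array([ 0.5525, -0.0165,  0.1775]), np.float64(0.0009655692067370763))
leaf [-0.0857 -0.2032] [ 0.088  -0.2031]
rail top [0.0941 0.0223] [ 0.0959 -0.1553]
```

Run:
```python
from h import *
s=env.get_state();print(s['joint_pos'],s['tcp_pos'],s['clock'])
q=s['orientation'];from scipy.spatial.transform import Rotation as Ro
print(Ro.from_quat([*q[1:],q[0]]).as_matrix().round(3))
```

```text
[-6.14059258e-01  2.28668982e-01 -4.17324825e-02  1.29621191e+00
  8.28282854e-04  2.62698111e+00] [ 0.47847543 -0.23912917  0.24170162] 4.6
[[-0.995  0.004 -0.099]
 [ 0.099 -0.002 -0.995]
 [-0.004 -1.     0.001]]
```

```bash
python3 -m inch '[[[-3,0,-20,-8.5],[-6,0,-40,-17],[-9,0,-60,-25.5],[-12,0,-80,-34],[-15,0,-100,-42.5],[-18,0,-120,-51],[-21,0,-140,-59.5],[-24,0,-160,-68],[-27,0,-180,-76.5],[-27,0,-195,-85]]]';python3 -m inch '[[[0,0,0,-8.5],[0,0,0,-17],[0,0,0,-25.5],[0,0,0,-34],[0,0,0,-42.5],[0,0,0,-51],[0,0,0,-59.5],[0,0,0,-68],[0,0,0,-76.5],[0,0,0,-85]]]'; python3 -m inch '[[[0,0,0,-8],[0,0,0,-10],[0,0,0,-10]]]'
cat >> h.py <<'E'
from scipy.spatial.transform import Rotation as Ro
NUT=np.array([.552,-.016]);A=np.radians(-5.75)
def nutframe(nut=NUT):
    s=env.get_state();q=s['orientation'];R=Ro.from_quat([*q[1:],q[0]]).as_matrix()
    d=s['tcp_pos'][:2]-nut
    X=d[0]*np.cos(A)+d[1]*np.sin(A);Y=-d[0]*np.sin(A)+d[1]*np.cos(A)
    print('t',round(s['clock'],2),'X,Y mm',round(X*1e3,1),round(Y*1e3,1),'z',s['tcp_pos'][2].round(4),'toolx ang shelf',round(np.degrees(np.arctan2(R[1,0],R[0,0])-A),1),'tilt',R[2].round(3),'F',s['wrist_force'].round(1),'j6',s['joint_pos'][5].round(2))
E
python3 -c "
from h import *
nutframe()"
```

```text
clock: 5.6
tcp_pos: [0.5225, -0.0457, 0.236]
orientation: [0.452, -0.454, 0.544, -0.541]
wrist_force: [0.0, -0.7, 0.5]
finger_gap: 0.0001
clock: 6.6
tcp_pos: [0.5221, -0.0468, 0.2361]
orientation: [0.701, -0.7, 0.096, -0.093]
wrist_force: [-0.4, -0.3, 0.1]
finger_gap: -0.0002
clock: 6.9
tcp_pos: [0.5223, -0.0469, 0.2363]
orientation: [0.707, -0.706, 0.037, -0.034]
wrist_force: [-0.3, 0.4, 0.3]
finger_gap: 0.0
t 6.9 X,Y mm -26.4 -33.8 z 0.2363 toolx ang shelf 0.0 tilt [-0.004 -1.     0.001] F [-0.3  0.4  0.3] j6 -0.14
```

```bash
python3 -m inch '[[[0,30,0,0],[0,55,0,0],[0,65,0,0],[2,65,6,0],[2,65,12,0],[1,65,18,0],[0,65,24,0],[-1,65,30,0]]]'
python3 - <<'E'
from h import *
nutframe()
cv2.imwrite("pics/t3.png",cv2.resize(env.read_camera("top")[130:280,270:470],None,fx=4,fy=4))
cv2.imwrite("pics/s3.png",cv2.resize(env.read_camera("side")[90:240,250:450],None,fx=4,fy=4))
E
```

```text
clock: 7.7
tcp_pos: [0.5263, -0.0175, 0.1742]
orientation: [-0.706, 0.706, -0.035, 0.036]
wrist_force: [-0.6, -1.4, -0.5]
finger_gap: -0.0007
t 7.7 X,Y mm -25.4 -4.1 z 0.1742 toolx ang shelf -0.0 tilt [ 0.002 -1.    -0.001] F [-0.6 -1.4 -0.5] j6 -0.09
```

View pics/t3.png

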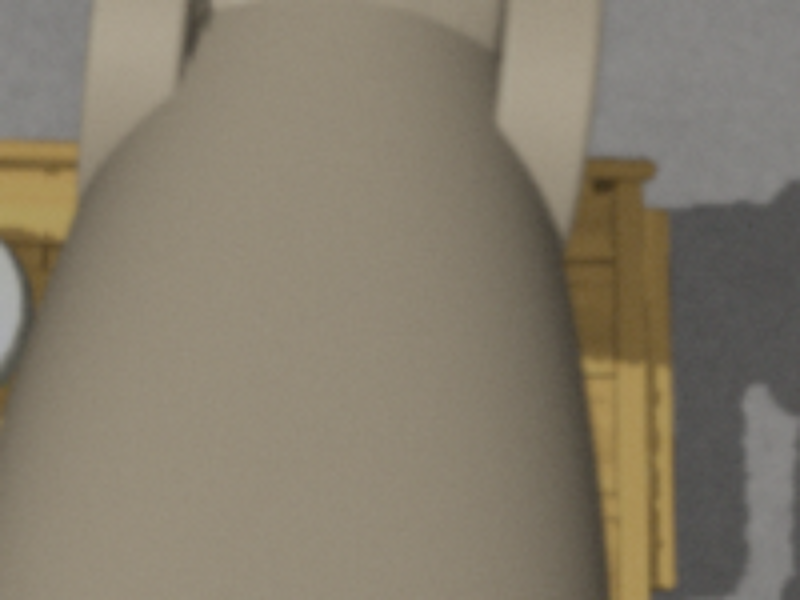

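View pics/s3.png

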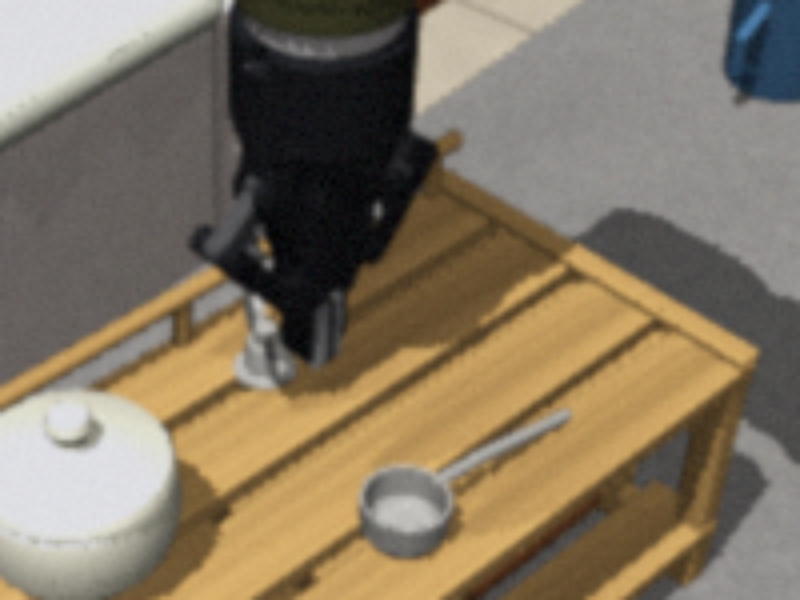

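```bash
python3 -m inch '[[[-2,3,6,0],[-1,3,13,0],[3,3,20,0],[7,3,26,0],[12,3,30,0],[16,3,31,0],[19,3,31,0],[19,3,31,0]]]'
python3 - <<'E'
from h import *
nutframe()
cv2.imwrite("pics/s4.png",cv2.resize(env.read_camera("side")[90:240,250:450],None,fx=4,fy=4))
E
```

```text
clock: 8.6
tcp_pos: [0.5483, 0.011, 0.1701]
orientation: [0.706, -0.706, 0.035, -0.036]
wrist_force: [-0.5, 0.1, -0.0]
finger_gap: 0.0004
t 8.6 X,Y mm -6.4 26.5 z 0.1701 toolx ang shelf -0.0 tilt [ 0. -1.  0.] F [-0.5  0.1 -0. ] j6 -0.03
```

View pics/s4.png

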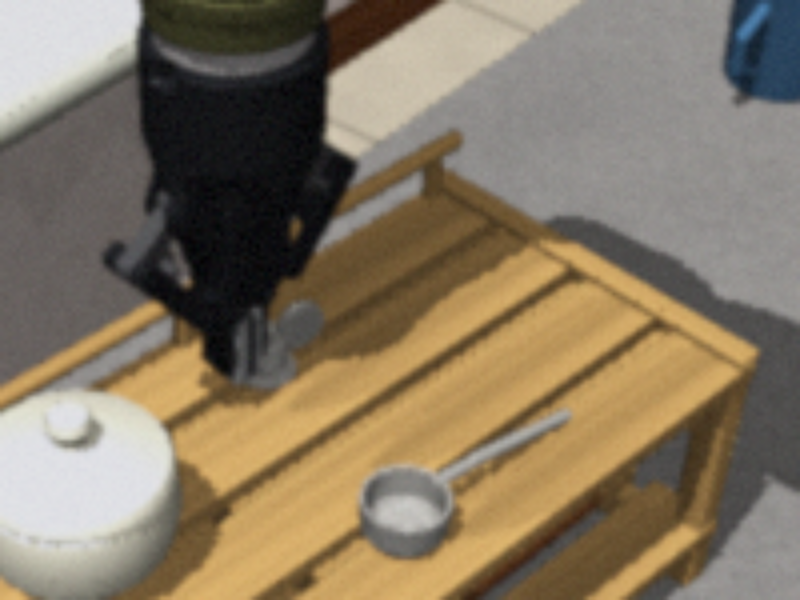

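```bash
python3 -m inch '[[[-4,0,0,0],[-4,-18,0,0],[-2,-34,0,0],[10,-34,-20,0],[21,-34,-42,0],[21,-34,-54,0],[21,-32,-54,0],[21,-16,-54,0],[21,0,-54,0],[21,0,-54,0]]]'
python3 - <<'E'
from h import *
nutframe()
cv2.imwrite("pics/s5.png",cv2.resize(env.read_camera("side")[90:240,250:450],None,fx=4,fy=4))
E
```

```text
clock: 9.65
tcp_pos: [0.5608, -0.0437, 0.168]
orientation: [0.707, -0.706, 0.037, -0.034]
wrist_force: [-1.2, 0.4, -1.1]
finger_gap: -0.0003
t 9.65 X,Y mm 11.5 -26.6 z 0.168 toolx ang shelf 0.0 tilt [-0.005 -1.     0.001] F [-1.2  0.4 -1.1] j6 -0.12
```

View pics/s5.png

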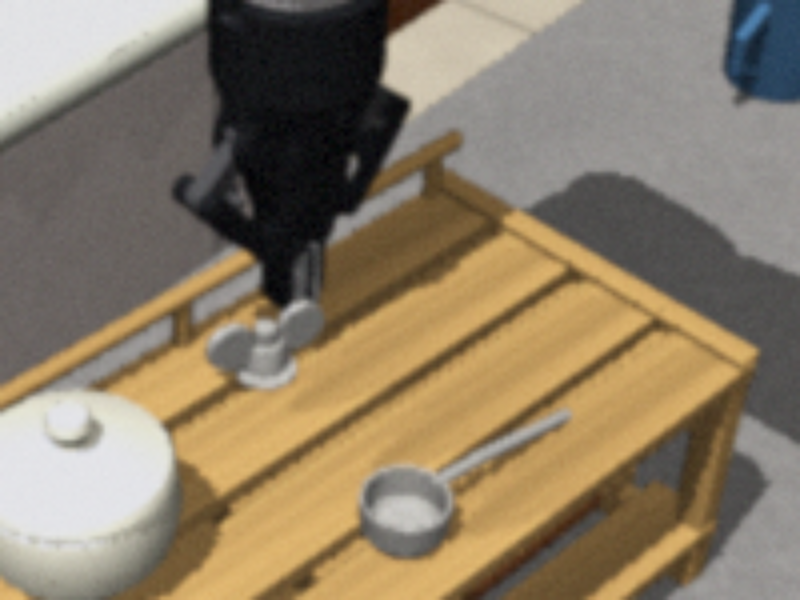

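```bash
python3 -m inch '[[[-8,0,-1,0],[-15,0,-1,0],[-22,0,-1,0],[-28,0,0,0],[-33,0,2,0],[-36,0,5,0],[-38,0,8,0],[-39,0,11,0],[-39,0,13,0],[-39,0,15,0]]]'
python3 - <<'E'
from h import *
nutframe()
cv2.imwrite("pics/s6.png",cv2.resize(env.read_camera("side")[90:240,250:450],None,fx=4,fy=4))
E
```

```text
clock: 10.7
tcp_pos: [0.5258, -0.0257, 0.1702]
orientation: [-0.706, 0.706, -0.036, 0.035]
wrist_force: [-0.4, -0.5, 1.2]
finger_gap: 0.0002
t 10.7 X,Y mm -25.1 -12.3 z 0.1702 toolx ang shelf -0.0 tilt [-0.001 -1.    -0.   ] F [-0.4 -0.5  1.2] j6 -0.1
```

View pics/s6.png

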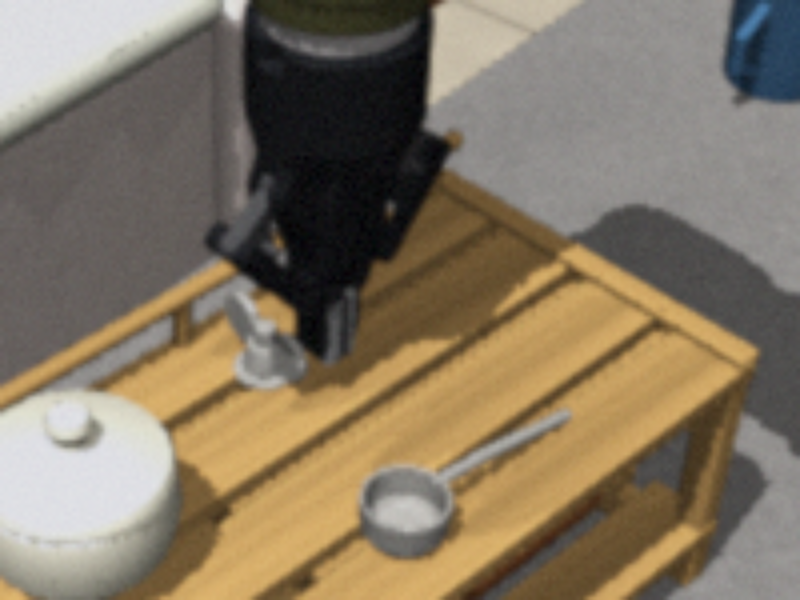

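```bash
python3 -m inch '[[[0,0,3,0],[-1,0,6,0],[-1,0,9,0],[-1,0,9,0]]]'
```

```text
clock: 11.15
tcp_pos: [0.5258, -0.0164, 0.1702]
orientation: [0.706, -0.706, 0.035, -0.035]
wrist_force: [-0.3, -0.7, -0.1]
finger_gap: -0.0002
```

```bash
python3 -m inch '[[[-1,0,6,0],[0,0,12,0],[4,0,19,0],[8,0,25,0],[13,0,29,0],[17,0,30,0],[20,0,30,0],[20,0,30,0]]]'; python3 -c "
from h import *
nutframe()"
```

```text
clock: 11.95
tcp_pos: [0.5493, 0.011, 0.1702]
orientation: [0.706, -0.706, 0.035, -0.036]
wrist_force: [0.2, 1.2, -0.4]
finger_gap: 0.0005
t 11.95 X,Y mm -5.4 26.5 z 0.1702 toolx ang shelf -0.0 tilt [ 0. -1.  0.] F [ 0.2  1.2 -0.4] j6 -0.03
```

```bash
python3 -m inch '[[[-4,0,0,0],[-4,-18,0,0],[-2,-34,0,0],[10,-34,-20,0],[21,-34,-42,0],[21,-34,-54,0],[21,-32,-54,0],[21,-16,-54,0],[21,0,-54,0],[21,0,-54,0]]]'
python3 - <<'E'
from h import *
nutframe()
cv2.imwrite("pics/s7.png",cv2.resize(env.read_camera("side")[90:240,250:450],None,fx=4,fy=4))
E
```

```text
clock: 12.95
tcp_pos: [0.5618, -0.0437, 0.168]
orientation: [0.707, -0.706, 0.037, -0.034]
wrist_force: [-0.2, -0.5, 0.2]
finger_gap: -0.0001
t 12.95 X,Y mm 12.6 -26.6 z 0.168 toolx ang shelf 0.0 tilt [-0.005 -1.     0.001] F [-0.2 -0.5  0.2] j6 -0.12
```

View pics/s7.png

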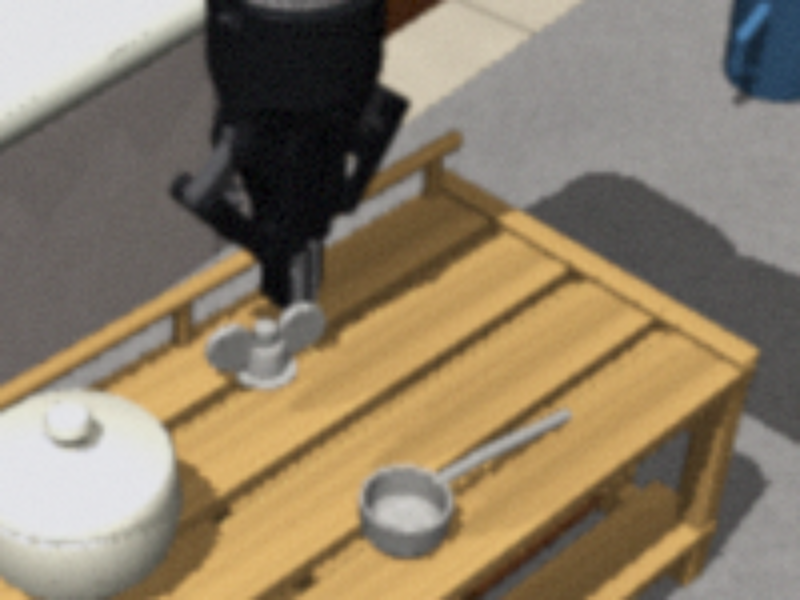

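The finger is behind the right wing again. Its nearest edge is at about (295,300) and the wing at (303,325). This should be the last stroke, so I'll do it slowly and watch the force.

```bash
python3 -m inch '[[[-8,0,-1,0],[-15,0,-1,0],[-22,0,-1,0],[-28,0,0,0],[-33,0,1,0],[-36,0,3,0],[-38,0,4,0],[-39,0,5,0],[-39,0,6,0],[-39,0,7,0]]]';python3 -m inch '[[[0,0,1,0],[0,0,2,0],[0,0,3,0],[0,0,4,0]]]';python3 -c "
from h import *
nutframe()"
```

```text
clock: 14.0
tcp_pos: [0.5259, -0.034, 0.1701]
orientation: [-0.706, 0.706, -0.036, 0.035]
wrist_force: [-1.0, -1.1, 1.1]
finger_gap: 0.0003
clock: 14.4
tcp_pos: [0.5265, -0.0299, 0.1702]
orientation: [-0.706, 0.706, -0.036, 0.035]
wrist_force: [-0.8, -1.9, -0.3]
finger_gap: -0.0001
t 14.4 X,Y mm -24.0 -16.4 z 0.1702 toolx ang shelf -0.0 tilt [-0. -1. -0.] F [-0.8 -1.9 -0.3] j6 -0.11
```

```bash
python3 -m inch '[[[0,0,1,0],[0,0,2,0],[0,0,3,0],[0,0,3,0]]]';python3 -m inch '[[[0,0,1,0],[0,0,2,0],[0,0,3,0],[0,0,3,0]]]'
```

```text
clock: 14.8
tcp_pos: [0.5268, -0.0269, 0.1703]
orientation: [0.706, -0.706, 0.035, -0.035]
wrist_force: [-0.5, -0.3, -0.5]
finger_gap: 0.0
clock: 15.2
tcp_pos: [0.527, -0.0247, 0.1703]
orientation: [-0.706, 0.707, -0.036, 0.036]
wrist_force: [-1.8, -4.7, 0.6]
finger_gap: -0.0
```

```bash
python3 -m inch '[[[0,0,1,0],[0,0,2,0],[0,0,3,0],[0,0,3,0]]]';python3 -c "
from h import *
nutframe()"
```

```text
clock: 15.6
tcp_pos: [0.5271, -0.0239, 0.1703]
orientation: [-0.704, 0.708, -0.036, 0.036]
wrist_force: [-3.5, -11.8, -0.4]
finger_gap: -0.0002
t 15.6 X,Y mm -24.0 -10.3 z 0.1703 toolx ang shelf -0.1 tilt [-0.    -1.    -0.006] F [ -3.5 -11.8  -0.4] j6 -0.09
```

```bash
python3 -m inch '[[[0,0,1,0],[0,0,1,0],[0,0,-6,0],[-2,0,-14,0],[-4,-20,-20,0],[-4,-60,-20,0],[-4,-80,-60,0],[-4,-80,-110,0],[-4,-80,-160,0],[-4,-80,-200,0]]]'
python3 - <<'E'
from h import *
nutframe()
a=env.read_camera("top");cv2.imwrite("pics/t8r.png",a);cv2.imwrite("pics/t8.png",cv2.resize(a[150:300,270:470],None,fx=4,fy=4,interpolation=cv2.INTER_CUBIC))
a=env.read_camera("side");cv2.imwrite("pics/s8r.png",a);cv2.imwrite("pics/s8.png",cv2.resize(a[110:260,270:470],None,fx=4,fy=4,interpolation=cv2.INTER_CUBIC))
E
```

```text
clock: 16.6
tcp_pos: [0.5034, -0.2217, 0.2508]
orientation: [0.706, -0.706, 0.035, -0.036]
wrist_force: [0.3, 0.2, 0.5]
finger_gap: -0.0001
t 16.6 X,Y mm -27.8 -209.5 z 0.2508 toolx ang shelf -0.0 tilt [ 0.002 -1.     0.   ] F [0.3 0.2 0.5] j6 -0.46
```

View pics/t8.png

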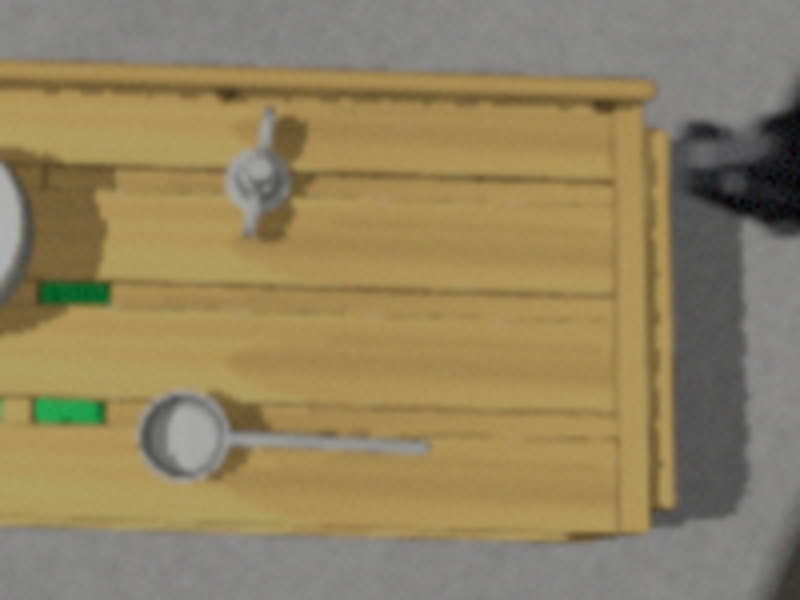

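View pics/s8.png

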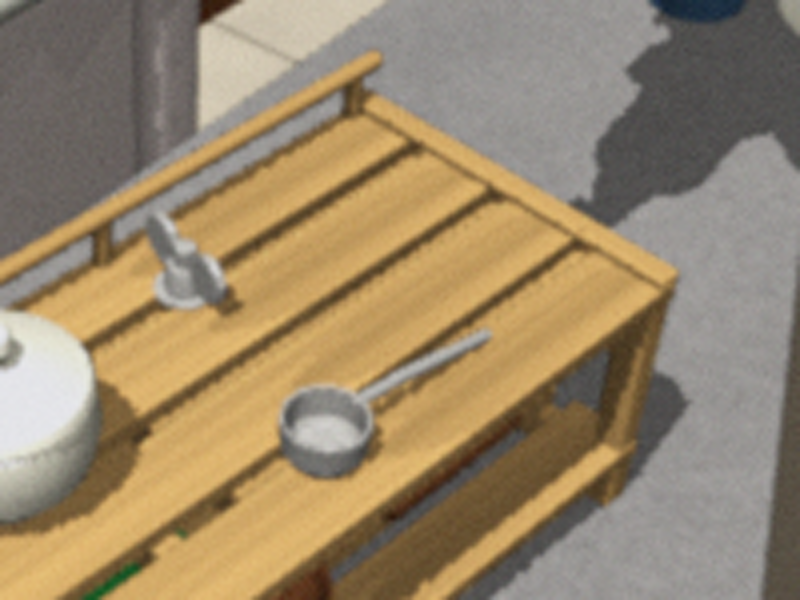

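Run:
```python
from h import *
T=lambda x,y:(270+x/4-.4,150+y/4-.4)
d=on("top",*T(268,109),.1795)-on("top",*T(249,236),.1795);print(np.degrees(np.arctan2(d[1],d[0])-A))
a=cv2.imread("pics/top0.png");b=cv2.imread("pics/t8r.png")
for n,(y0,y1,x0,x1) in dict(bowl=(180,235,222,282),scoop=(245,272,300,382)).items():
    print(n,cv2.phaseCorrelate(np.float32(cv2.cvtColor(a[y0:y1,x0:x1],6)),np.float32(cv2.cvtColor(b[y0:y1,x0:x1],6)))[0])
print(env.hand_in())
```

```text
-7.010464167789346
bowl (-0.04480595314860736, 0.08547610630067481)
scoop (-0.23033389452035635, 0.48705936713749765)
the job is handed in; nothing more can be done
None
```

The leaf is fully home and the wing nut is seated, and I handed the job in at about 16.7 s of the 58 s. The hand-in reports no verdict, so these are my own checks.

- **Leaf:** I pushed it in with the closed fingertips until it stopped firmly, at about 29 N against the 4 N it takes to slide. The last picture shows it still in that position.
- **Wing nut:** I turned it clockwise about one full turn with fingertip pushes on one wing at a time, never gripping. On the last stroke it stopped moving while the force rose to about 12 N. The wings then measured about 7° past the shelf's x direction. At 8.0 rad they should be 8.4° past, so that agrees within measuring error.
- **Full-turn check:** The nut passed this same wing angle half a turn earlier with almost no resistance. That means this stop is the seat and not a jam.
- **Bystanders:** The bowl moved less than 0.1 px between the first and last top pictures. The scoop moved about 0.5 px (roughly 1 mm), which is within measuring noise. The spoon and silicone lid are mostly hidden, so I did not measure them, but the robot never went near the lower tier.
- **Robot at the end:** It was clear of everything, with about 0.5 N or less reading at the wrist.

No check failed or disagreed.

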